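# Set and lock the end stop of a deck-drilling fence

## Robot

A 7-joint arm with a two-finger parallel gripper is mounted at the origin on the work surface. World frame = base frame: x ahead of the robot, y to its left, z up, the work surface at z = 0. Lengths are in m, angles in rad, forces in N, time in s.
With the tool pointing down it reaches from about 0.4 to 0.875 m from the base axis. Payload 6.5 kg.
Tool frame: the origin (TCP) lies between the finger pads; the fingertips stand 22 mm ahead of it and the grasp point (between the pads) lies 3 mm ahead of it (nose_length is the distance from the TCP to the fingertips, in m); x points along the fingers, z is the direction in which the jaws open and shut, and the axes are right-handed (so a half turn about x gives the same grasp; the last joint's range is limited). The gripper opens to 85 mm and grips with 20 to 120 N. Pads are 22 mm wide; open, the fingers measure 114 mm over their backs; the gripper's body (76 mm by 85 mm) begins 54 mm behind the grasp point. The pads swing forward as they close: fully open they stand 13 mm farther back than shut.
Start: joints at [-1.347, 0.536, -0.004, 1.538, 0.003, 1.067, -0.071], TCP at [0.186, 0.623, 0.227] pointing down, gripper open.
Joint ranges: [-2.7, 2.7], [-0.37, 2.16], [-1.27, 1.26], [0.24, 2.4], [-1.31, 4.45], [0.19, 1.91], [-2.76, 2.76]. Speed limits (rad/s): [2.39, 2.39, 3.14, 3.14, 3.14, 3.14, 3.14].

## Interface

Orientations are given as a unit quaternion [w, x, y, z].
In Python, from plant import get_state, snapshot, sign_off, nose_length gives the robot as it stands.
- The arm moves only by the tool jog_arm, never from a script. Its argument "steps" is text: rows parted by semicolons, each of 5 numbers parted by spaces: the shift along the world's x, y, z in m, then the turn about the world's z in rad, then the closure, from -1 (fully open) to 1 (shut). In form: tx ty tz twist grip; .... A call has 1 to 8 rows; each row shifts and turns the commanded pose from where the row before left it; what a row does not reach is not made up. A row lasts 1/10 s, in which the tool goes at most 50 mm and 8.59 degrees, less where a joint would pass 70% of its speed; a pose out of reach is approached as far as the arm can. A call is refused whole if a number of a shift passes 0.05 or a number of a turn 0.15, either way. A call with a gripper value outside its range is refused whole. The fingers move at their own pace and stop on an object; the grip force is fixed at half the most. Time passes only in rows, so rows that do not move let the fingers close. It gives the time, the measured TCP pose, the force and the opening at its end, in the units of the state.
- get_state(): the state, without advancing time (a new reading comes with each control period).
- snapshot(name): name is "scene" or "top" or "wrist"; returns a dict with "pixels" (420x560x3 uint8, red, green, blue), "intrinsics" (3x3 intrinsics, pixels), "D" ([k1, k2, p1, p2, k3] as OpenCV has them; the pictures are not rectified), "rvec" (rotation vector, rad) and "tvec" (3), from world to camera coordinates, as OpenCV has them; the wrist camera has in their place "hand_eye" (4x4, takes a point from camera to tool coordinates, whose origin is the TCP and whose axes are the tool frame's). Camera axes: x right, y down, z forward; pixel columns grow to the right and rows downward; lengths in m; the calibration is good to about 2 mm. A picture is of the moment at which its call begins: read the wrist's pose just before it. There is no depth.
- sign_off(): hands the job in, once; it reports no verdict.
The state is a dict: "t": time; "joint_positions": joint angles; "joint_vel": joint speeds; "joint_efforts": joint torques, N m; "tool_pos": TCP position; "tool_rot": TCP orientation; "contact_force": force on the tool from outside, world axes, zero at the start; "torque": the same for the moment, N m; "finger_gap": opening from 0.0 (shut) to 1.0 (fully open).
Only numpy, scipy, OpenCV 4.12 (cv2) and the standard library are available. Lean on these libraries where they do the work, as an engineer would, in place of code of your own. Each camera call takes 0.05 s, during which the arm holds its last target. There are 200 camera calls.

## Task

Set up the drilling fence for the next skateboard deck: the grey end stop is loose on its rail, so slide it until its black pointer lies over the red tab (not the green one). Then swing the blue clamp lever clockwise, seen from above, all the way round so that the stop is locked there, with the pointer still over the red tab. Leave the deck, brush, tin and wheel where they are.

Things in the scene. Friction and masses are not known exactly. Their poses are not given: they have to be found in the camera images.
- fence: Fixed aluminium rail on the bench, 50 mm wide (its x), 464 mm long (its y) including black end caps, top at 30 mm (caps 34 mm). Origin: centre of the underside. Its +x side points away from the robot (turned by up to about 15 degrees). A slot runs along its top.
- stop (a joint): Position (m) of the grey end stop along the rail: the stop's centre lies at y = value - 0.13 in the fence frame, always at fence x = 0; range 0 to 0.26, growing towards fence +y. The stop is a block 70 mm in x, 50 mm in y, from 31 to 65 mm above the bench, and slides against 3 N of friction when unclamped. Push its 70 mm wide end faces.
- pointer (a point): Tip of the black pointer, 6 mm wide, that sticks out of the stop towards fence +x: on the stop's centre line, 74 mm from the rail's centre line, 39 mm above the bench (pointer 33 to 39 mm high, so it passes 5 mm above the tabs). Its frame is parallel to the fence's.
- clamp (a joint): Angle (rad) of the blue clamp lever on the stop: 0 loose, 1.5 its end stop, fully clamped; grows clockwise seen from above. In the fence frame it points from the hub (2.36 - value) rad from +x towards +y: at 0 towards the robot's side, at 1.5 the far side, always overhanging the stop's +y end. It grips the rail from about 0.85; finishing takes up to about 5 N at the tip.
- lever_hub (a point): Point on the lever's turning axis (centre of the stop), 86 mm above the bench, at mid-height of the lever arm. The black hub is 34 mm in diameter, from 66 to 98 mm above the bench.
- lever_tip (a point): Centre of the lever's round end (22 mm in diameter), 80 mm from the axis, 86 mm above the bench. The arm is 14 mm wide with upright sides, from 75 to 97 mm above the bench; nothing but the stop (top 65 mm) and the rail lies below it.
- red_mark: Fixed red tab, 12 mm wide along the rail, sticking out from the rail's far (+x) side. Origin on the rail's centre line at bench level, axes as the fence's; the tab spans x = 26 to 88 mm, y = -6 to +6 mm, top at 28 mm. The pointer has to lie over it: same y.
- green_mark: The same tab in green, for another deck size; not used now.
- deck: Loose bare wooden skateboard deck, 200 mm wide, about 770 mm long, 11 mm thick with kicked-up ends up to 55 mm, lying parallel to the rail beyond it. Origin: centre of its underside.
- brush: Loose flat brush 200 mm long, 42 mm wide, 20 mm high, lying on the bench to the left. Origin: middle of the underside.
- tin: Loose open tin, 72 mm in diameter, 80 mm high, on the bench to the right. Origin: centre of the underside.
- wheel: Loose orange skateboard wheel, 52 mm in diameter, 32 mm high, on the bench to the right. Origin: centre of the underside.

How it is judged:
On the way:
1. the pointer is over the red tab (within 6 mm of its middle along the rail) while the clamp lever is still loose (below 0.7 rad) (y of pointer in the frame of red_mark between -0.006 and 0.006 m and value of joint clamp below 0.7 rad), for 0.2 s.
At the end, for the whole second after the job is handed in: The pointer's tip is within 6 mm, along the rail, of the middle of the red tab, the clamp lever is turned past 1.2 rad of its 1.5, and the stop is at rest (y of pointer in the frame of red_mark between -0.006 and 0.006 m and value of joint clamp above 1.2 rad and velocity of joint stop between -0.005 and 0.005 m/s); the robot touches nothing.
It fails at once if the deck is moved by more than 30 mm (distance of deck from where it was at the start of the episode above 0.03 m).
It fails at once if the brush is moved by more than 30 mm (distance of brush from where it was at the start of the episode above 0.03 m).
It fails at once if the tin is moved by more than 30 mm (distance of tin from where it was at the start of the episode above 0.03 m).
It fails at once if the wheel is moved by more than 30 mm (distance of wheel from where it was at the start of the episode above 0.03 m).
It also fails if it takes over 51 s, if anything falls off the work surface, if the arm or the gripper's body presses on something with over 40 N, if the wrist force passes 120 N, or if a joint passes its speed limit or range.

## Working session

There is one attempt and no reset: what is moved stays moved. The work goes in short steps, Python scripts to look and compute and a tool call to move; the robot and the scene stay as the last step left them, time stands still between calls to the robot, and variables do not carry over. Pictures are saved under pics/ and viewed, about 8 in all and at most 12, crops included, and the job is handed in when it is done.

Besides the shell and the picture viewer there is one more tool, called after "Call:" as name(argument=value, ...) on one line, values as JSON. jog_arm: Moves the arm, as the interface text tells. Its arguments: {"type":"object","properties":{"steps":{"type":"string"}},"required":["steps"]}

```bash
mkdir -p pics
cat > h.py <<'E'
import numpy as np,cv2
from plant import get_state,snapshot,sign_off,nose_length
def shot(n,f):
    s=snapshot(n); cv2.imwrite('pics/'+f+'.png',s['pixels'][:,:,::-1]); return s
def ray(s,uv,z):
    R=cv2.Rodrigues(np.array(s['rvec'],float))[0];t=np.array(s['tvec'],float).ravel()
    p=cv2.undistortPoints(np.array([[uv]],float),np.array(s['intrinsics'],float),np.array(s['D'],float)).ravel()
    d=R.T@np.array([p[0],p[1],1]);c=-R.T@t
    return c+d*(z-c[2])/d[2]
def proj(s,P):
    return cv2.projectPoints(np.array(P,float).reshape(-1,3),np.array(s['rvec'],float),np.array(s['tvec'],float),np.array(s['intrinsics'],float),np.array(s['D'],float))[0].reshape(-1,2)
E
python3 - <<'E'
from h import *
import pickle
d={n:shot(n,n+'0') for n in('top','scene')}
pickle.dump(d,open('d0.pkl','wb'))
print(get_state(),nose_length)
s=d['top'];hsv=cv2.cvtColor(s['pixels'],cv2.COLOR_RGB2HSV)
for n,lo,hi in(('red',(0,150,80),(6,255,255)),('red2',(174,150,80),(180,255,255)),('green',(45,100,50),(85,255,255)),('blue',(95,120,60),(125,255,255))):
    m=cv2.inRange(hsv,lo,hi);k,_,st,c=cv2.connectedComponentsWithStats(m)
    for i in range(1,k):
        if st[i,4]>25: print(n,st[i],c[i],ray(s,c[i],.086 if n=='blue' else .028))
E
```

```text
{'t': 0.1, 'joint_positions': array([-1.34720338,  0.53710978, -0.00441329,  1.53875354,  0.00262064,
        1.06728093, -0.07122452]), 'joint_vel': array([ 0.00049703, -0.00057718, -0.00120716, -0.00129515, -0.00171761,
       -0.00122381, -0.00065306]), 'joint_efforts': array([ 3.56936100e-03, -5.84567928e+01,  1.05246842e+00, -2.59778827e+01,
        1.27316831e-02,  4.57237533e-03, -1.52513245e-06]), 'tool_pos': array([0.18561392, 0.6223503 , 0.22639649]), 'tool_rot': array([ 0.56654208, -0.42294179,  0.56735349,  0.42220887]), 'contact_force': array([-0.22697307, -0.15702424, -0.50412206]), 'torque': array([ 0.02912457, -0.03277685, -0.01773352]), 'finger_gap': 0.9967150399524863} 0.022
red [231 177   4  19  52] [233.05769231 187.13461538] [0.60767773 0.12299137 0.028     ]
red [501 350  38  48 927] [520.32578209 374.18015102] [ 0.02737324 -0.72724409  0.028     ]
green [291 179   4  19  68] [292.63235294 188.75      ] [ 0.59979843 -0.05281133  0.028     ]
blue [230 204  23  17 113] [241.30973451 212.05309735] [0.52422583 0.09488597 0.086     ]
```

View pics/top0.png

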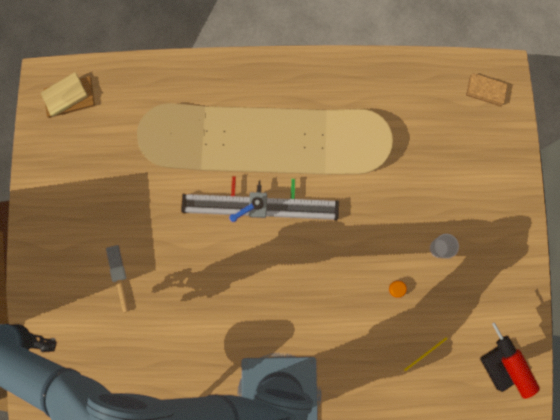

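View pics/scene0.png

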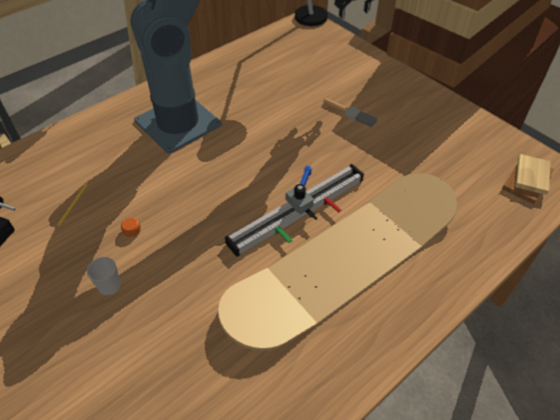

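The top view shows the rail from (183,203) to (338,210) and the stop at (258,204). The red tab is at (233,187), left of the stop (+y), and green is at (292,189). The lever points down-left, which is its loose position. The stop has to go about 75 mm in +y. Next I'll move over it and use the wrist camera to measure more finely.

Call:
jog_arm(steps="0.018 -0.036 0.004 0.016 1;0.018 -0.036 0.004 0.016 1;0.018 -0.036 0.004 0.016 1;0.018 -0.036 0.004 0.016 1;0.018 -0.036 0.004 0.016 1;0.018 -0.036 0.004 0.016 1;0.018 -0.036 0.004 0.016 1;0.018 -0.036 0.004 0.016 1")

```text
t: 0.9
tool_pos: [0.3301, 0.3331, 0.2591]
tool_rot: [0.538, -0.458, 0.539, 0.458]
contact_force: [1.0, -0.5, 0.0]
finger_gap: 0.0
```

Call:
jog_arm(steps="0.018 -0.036 0.004 0.016 1;0.018 -0.036 0.004 0.016 1;0.018 -0.036 0.004 0.016 1;0.018 -0.036 0.004 0.016 1;0.018 -0.036 0.004 0.016 1;0.018 -0.036 0.004 0.016 1;0.018 -0.036 0.004 0.016 1;0.018 -0.036 0.004 0.016 1;")

```text
t: 1.7
tool_pos: [0.474, 0.0453, 0.2912]
tool_rot: [0.508, -0.492, 0.508, 0.492]
contact_force: [1.0, 0.0, -1.4]
finger_gap: 0.001
```

Call:
jog_arm(steps="0 0 0 0 1;0 0 0 0 1;0 0 0 0 1")

```text
t: 2.0
tool_pos: [0.4731, 0.048, 0.2908]
tool_rot: [0.508, -0.492, 0.508, 0.492]
contact_force: [-0.5, -0.2, 0.4]
finger_gap: 0.003
```

```bash
cat >> h.py <<'E'
from scipy.spatial.transform import Rotation as Ro
def wrist(f):
    st=get_state();s=dict(shot('wrist',f))
    q=st['tool_rot'];T=np.eye(4);T[:3,:3]=Ro.from_quat(np.r_[q[1:],q[0]]).as_matrix();T[:3,3]=st['tool_pos']
    W=np.linalg.inv(T@np.array(s['hand_eye']))
    s['rvec']=cv2.Rodrigues(W[:3,:3])[0];s['tvec']=W[:3,3]
    return s,st
E
python3 - <<'E'
from h import *
import pickle
s,st=wrist('w1');pickle.dump(s,open('w1.pkl','wb'));print(st['t'],st['tool_pos'],st['finger_gap'])
print(Ro.from_quat(np.r_[st['tool_rot'][1:],st['tool_rot'][0]]).as_matrix().round(3))
E
```

```text
2.0 [0.4730947  0.04803101 0.29079317] 0.002505451791239159
[[-0.001 -0.999  0.032]
 [ 0.     0.032  0.999]
 [-1.     0.001  0.   ]]
```

View pics/w1.png

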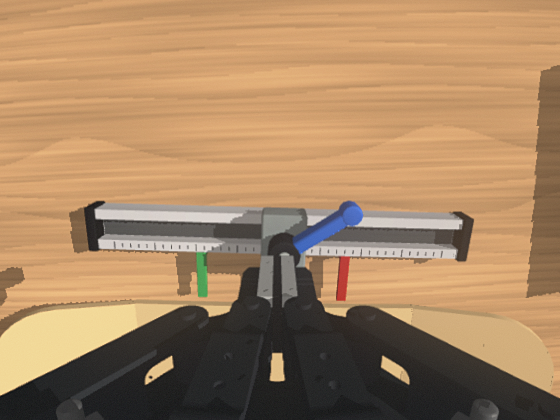

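The wrist view is upside down, so +y is to the right. Red tab is at (343,278), green at (202,273). The stop's near edge runs from (263,209) to (305,209), and the lever tip is at (350,213). The gripper hides the pointer.

Run:
```python
from h import *
import pickle
s=pickle.load(open('w1.pkl','rb'));d=pickle.load(open('d0.pkl','rb'))
hsv=cv2.cvtColor(s['pixels'],cv2.COLOR_RGB2HSV)
def blob(s,lo,hi,box=None):
    hsv=cv2.cvtColor(s['pixels'],cv2.COLOR_RGB2HSV);m=cv2.inRange(hsv,lo,hi)
    k,_,st,c=cv2.connectedComponentsWithStats(m);o=sorted([(st[i,4],c[i],st[i,:4]) for i in range(1,k)],key=lambda a:-a[0])
    return o[:3]
for n,lo,hi in(('red',(0,150,60),(6,255,255)),('green',(45,100,50),(85,255,255)),('blue',(100,150,60),(125,255,255))):
    for sn,S in(('w',s),('scene',d['scene'])):
        for a,c,b in blob(S,lo,hi)[:2]: print(n,sn,a,c.round(1),b,ray(S,c,.086 if n=='blue' else .028).round(4))
for n,uv,z in(('stopL',(262.5,208.5),.065),('stopR',(305.5,208.5),.065),('tip',(350,213),.097),('railNL',(96,206),.03),('railNR',(462,216),.03),('railFL',(98,249),.03),('railFR',(458,258),.03)):print(n,ray(s,uv,z).round(4))
c=s['pixels'][185:305,180:380];cv2.imwrite('pics/c1.png',cv2.resize(c,None,fx=4,fy=4,interpolation=cv2.INTER_CUBIC)[:,:,::-1])
```

```text
red w 413 [342.6 278.3] [336 257  14  44] [0.6113 0.1254 0.028 ]
red scene 86 [331.1 203.6] [324 197  17  15] [0.6121 0.123  0.028 ]
green w 407 [201.5 274.3] [196 253  11  44] [ 0.6002 -0.0495  0.028 ]
green scene 91 [282.8 233.8] [276 226  16  16] [ 0.6033 -0.0522  0.028 ]
blue w 557 [319.2 235.2] [294 218  52  35] [0.5318 0.0897 0.086 ]
blue w 199 [354.3 215.5] [346 206  17  19] [0.5119 0.1253 0.086 ]
blue scene 83 [305.5 175. ] [301 167  10  18] [0.5206 0.1046 0.086 ]
stopL [0.5074 0.0318 0.065 ]
stopR [0.5089 0.0775 0.065 ]
tip [0.5057 0.1186 0.097 ]
railNL [ 0.5078 -0.1668  0.03  ]
railNR [0.5343 0.2668 0.03  ]
railFL [ 0.5623 -0.1739  0.03  ]
railFR [0.5886 0.268  0.03  ]
```

View pics/c1.png

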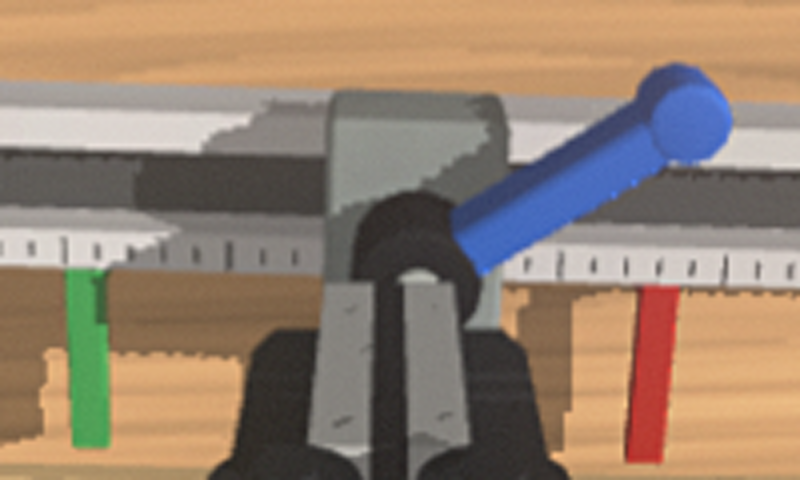

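Call:
jog_arm(steps="0.017 -0.017 0 -0.01 1;0.017 -0.017 0 -0.01 1;0.017 -0.017 0 -0.01 1;0.017 -0.017 0 0 1;0 0 -0.03 0 1;0 0 -0.03 0 1;0 0 -0.03 0 1;0 0 -0.03 0 1")

```text
t: 2.85
tool_pos: [0.5414, -0.0194, 0.1699]
tool_rot: [0.515, -0.484, 0.515, 0.485]
contact_force: [0.6, 0.0, -0.4]
finger_gap: 0.002
```

Call:
jog_arm(steps="0 0 -0.03 0 1;0 0 -0.03 0 1;0 0 -0.025 0 1;0 0 -0.019 0 1;0 0 0 0 1;0 0 0 0 1")

```text
t: 3.45
tool_pos: [0.5417, -0.0202, 0.0674]
tool_rot: [0.515, -0.484, 0.515, 0.484]
contact_force: [0.5, -0.6, -0.3]
finger_gap: 0.001
```

Call:
jog_arm(steps="0.001 0.012 0 0 1;0.001 0.012 0 0 1;0.001 0.012 0 0 1;0.001 0.012 0 0 1;0.001 0.012 0 0 1;0 0.012 0 0 1;0 0.01 0 0 1;0 0.005 0 0 1")

```text
t: 4.25
tool_pos: [0.5472, 0.0673, 0.0672]
tool_rot: [0.516, -0.484, 0.515, 0.484]
contact_force: [2.2, -3.1, 0.6]
finger_gap: 0.001
```

Call:
jog_arm(steps="0 0.004 0 0 1;0 0 0 0 1;0 0 0 0 1")

```text
t: 4.55
tool_pos: [0.546, 0.0704, 0.0669]
tool_rot: [0.515, -0.483, 0.516, 0.484]
contact_force: [0.7, -0.1, -0.3]
finger_gap: 0.001
```

Run:
```python
from h import *
import pickle
s=shot('scene','s2');pickle.dump(s,open('s2.pkl','wb'))
a=cv2.resize(s['pixels'][160:260,230:370],None,fx=5,fy=5,interpolation=cv2.INTER_CUBIC);cv2.imwrite('pics/c2.png',a[:,:,::-1])
```

```text
(no output)
```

View pics/c2.png

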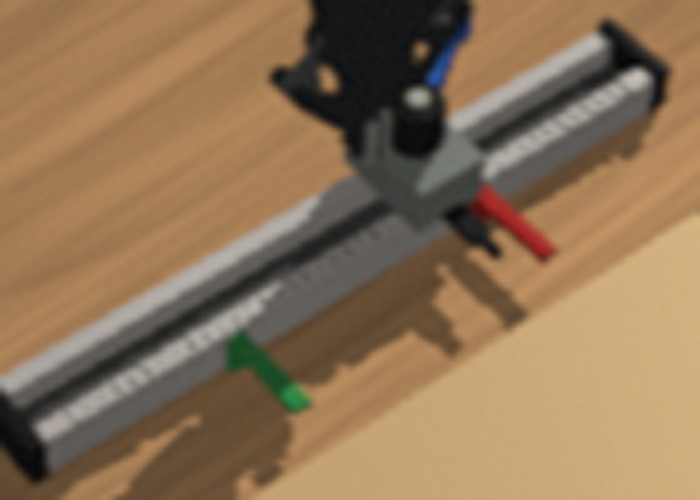

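The crop shows the pointer tip at about (490,248). The red tab runs from (485,195) to (548,253). The stop still has some way to go.

Run:
```python
from h import *
import pickle
s=pickle.load(open('s2.pkl','rb'));u=np.array([.061,.998,0])
f=lambda c,z:(lambda P:(P.round(4),round(float(P@u),4)))(ray(s,(230+(c[0]+.5)/5-.5,160+(c[1]+.5)/5-.5),z))
print('ptr',f((490,246),.039),f((465,222),.039)); print('red',f((546,248),.028),f((488,196),.028)); print('grn',f((297,400),.028),f((236,345),.028))
print('hub',f((421,97),.098))
```

```text
ptr (array([0.6253, 0.095 , 0.039 ]), 0.133) (array([0.6034, 0.0966, 0.039 ]), 0.1332)
red (array([0.6411, 0.125 , 0.028 ]), 0.1639) (array([0.5917, 0.1272, 0.028 ]), 0.163)
grn (array([ 0.6288, -0.0522,  0.028 ]), -0.0138) (array([ 0.579 , -0.0529,  0.028 ]), -0.0175)
hub (array([0.5549, 0.1039, 0.098 ]), 0.1375)
```

Call:
jog_arm(steps="0 0.005 0 0 1;0.001 0.005 0 0 1;0 0.005 0 0 1;0 0.005 0 0 1;0 0 0 0 1;0 0 0 0 1")

```text
t: 5.2
tool_pos: [0.5481, 0.091, 0.0673]
tool_rot: [0.516, -0.484, 0.515, 0.484]
contact_force: [0.5, 0.3, -0.2]
finger_gap: 0.004
```

Run:
```python
from h import *
import pickle
s=shot('scene','s3');t=shot('top','t3');pickle.dump((s,t),open('s3.pkl','wb'))
a=cv2.resize(s['pixels'][180:220,290:350],None,fx=10,fy=10,interpolation=cv2.INTER_CUBIC)
b=cv2.resize(t['pixels'][165:225,210:290],None,fx=10,fy=10,interpolation=cv2.INTER_CUBIC)[:,:]
cv2.imwrite('pics/c3.png',a[:,:,::-1])
```

```text
(no output)
```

View pics/c3.png

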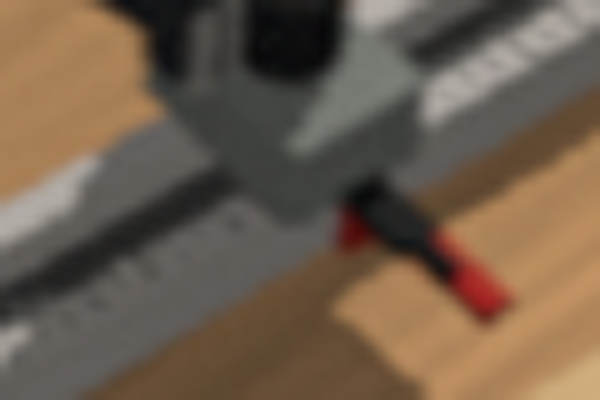

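The crop now shows the black pointer lying over the red tab. Its tip is at about (445,265) and the tab end at about (490,300).

Run:
```python
from h import *
import pickle
s,t=pickle.load(open('s3.pkl','rb'));u=np.array([.061,.998,0])
f=lambda c,z:(lambda P:(P.round(4),round(float(P@u),4)))(ray(s,(290+(c[0]+.5)/10-.5,180+(c[1]+.5)/10-.5),z))
print('ptr',f((442,262),.039),f((405,222),.039)); print('red',f((490,294),.028))
# overlay check: predicted pointer top outline & tab outline for offsets
v=np.array([.998,-.061,0]); 
P=f((490,294),.028)[0]; o=P-v*(.088-.002)  # tab end -> centreline pt
for off in(-.008,-.004,0,.004):
    q=[o+v*.074+u*(off+e)+np.array([0,0,.011]) for e in(-.003,.003)]+[o+v*.036+u*off+np.array([0,0,.011])]
    print(off,((proj(s,q)-[290,180])*10).round().tolist())
print('tab',((proj(s,[o+v*a+u*e for a in(.026,.088) for e in(-.006,.006)])-[290,180])*10).round().tolist())
```

```text
ptr (array([0.6286, 0.116 , 0.039 ]), 0.1541) (array([0.6112, 0.1184, 0.039 ]), 0.1555)
red (array([0.6399, 0.1251, 0.028 ]), 0.1639)
-0.008 [[431.0, 257.0], [447.0, 247.0], [352.0, 171.0]]
-0.004 [[442.0, 250.0], [458.0, 240.0], [362.0, 164.0]]
0 [[453.0, 244.0], [469.0, 234.0], [373.0, 158.0]]
0.004 [[463.0, 237.0], [479.0, 227.0], [384.0, 151.0]]
tab [[332.0, 172.0], [363.0, 153.0], [474.0, 304.0], [506.0, 284.0]]
```

Call:
jog_arm(steps="0 0.004 0 0 1;0 0.004 0 0 1;0 0 0 0 1;0 0 0 0 1")

```text
t: 5.7
tool_pos: [0.5477, 0.0984, 0.0672]
tool_rot: [0.516, -0.484, 0.515, 0.484]
contact_force: [-0.6, -0.8, -0.1]
finger_gap: -0.0
```

Call:
jog_arm(steps="-0.003 -0.03 0 0 1;0 -0.02 0.03 0 1;0 0 0.04 0 1;0 0 0.04 0 1;0 0 0.04 0 1;-0.04 0 0.04 0 1;-0.04 0 0.03 0 1;0 0 0 0 1")

```text
t: 6.5
tool_pos: [0.4674, 0.0485, 0.2863]
tool_rot: [0.517, -0.484, 0.514, 0.484]
contact_force: [0.9, 0.1, 0.4]
finger_gap: 0.0
```

Call:
jog_arm(steps="-0.03 0.04 0 0 1;-0.03 0.04 0 0 1;0 0.03 0 0 1;0 0 0 0 1;0 0 0 0 1")

```text
t: 7.0
tool_pos: [0.4091, 0.1584, 0.2821]
tool_rot: [0.515, -0.484, 0.516, 0.484]
contact_force: [0.7, -0.4, -0.5]
finger_gap: -0.002
```

Run:
```python
from h import *
import pickle
s=shot('scene','s4');w,st=wrist('w4');pickle.dump((s,w),open('s4.pkl','wb'));print(st['tool_pos'])
a=cv2.resize(s['pixels'][180:220,290:350],None,fx=6,fy=6,interpolation=cv2.INTER_CUBIC)
b=w['pixels'][120:400,:]
b=cv2.resize(b,(560,280));c=np.zeros((a.shape[0]+b.shape[0],560,3),np.uint8);c[:240,:360]=a;c[240:]=b
cv2.imwrite('pics/c4.png',c[:,:,::-1])
```

```text
[0.409418   0.15745348 0.28217271]
```

View pics/c4.png

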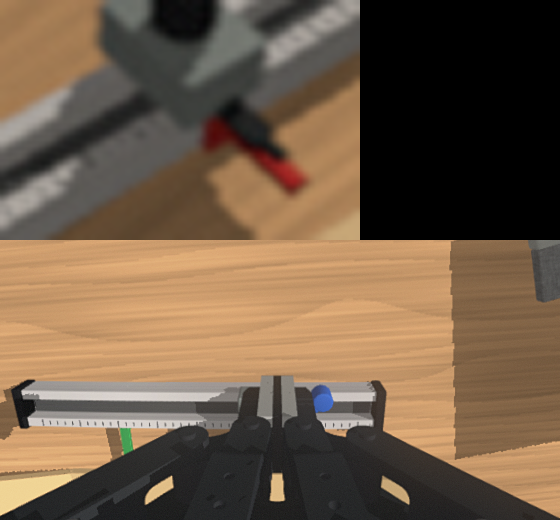

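In the crop the pointer is over the tab, perhaps 1–4 mm short. I'll check it from above by holding the wrist camera beyond the pointer.

Call:
jog_arm(steps="0.037 -0.002 -0.005 0 1;0.037 -0.002 -0.005 0 1;0.037 -0.002 -0.005 0 1;0.037 -0.002 -0.005 0 1;0.037 -0.002 -0.005 0 1;0.037 -0.002 -0.005 0 1;0.037 -0.002 -0.005 0 1;0.037 -0.002 -0.005 0 1")

```text
t: 7.9
tool_pos: [0.707, 0.1399, 0.2418]
tool_rot: [0.516, -0.483, 0.516, 0.483]
contact_force: [-0.1, 0.3, 0.8]
finger_gap: 0.002
```

Call:
jog_arm(steps="0 0 0 0 1;0 0 0 0 1;0 0 0 0 1")

```text
t: 8.2
tool_pos: [0.7048, 0.1413, 0.2426]
tool_rot: [0.516, -0.483, 0.516, 0.484]
contact_force: [-0.3, 0.1, -0.1]
finger_gap: -0.002
```

Run:
```python
from h import *
import pickle
w,st=wrist('w5');pickle.dump(w,open('w5.pkl','wb'));print(st['t'],st['tool_pos'])
o=proj(w,[.62,.125,.03])[0];print(o)
x,y=int(o[0])-70,int(o[1])-50;print(x,y);x=max(x,0);y=max(y,0)
a=cv2.resize(w['pixels'][y:y+100,x:x+140],None,fx=5,fy=5,interpolation=cv2.INTER_CUBIC);cv2.imwrite('pics/c5.png',a[:,:,::-1])
```

```text
8.2 [0.70477521 0.14125003 0.2426088 ]
[253.85082189  91.72604418]
183 41
```

View pics/c5.png

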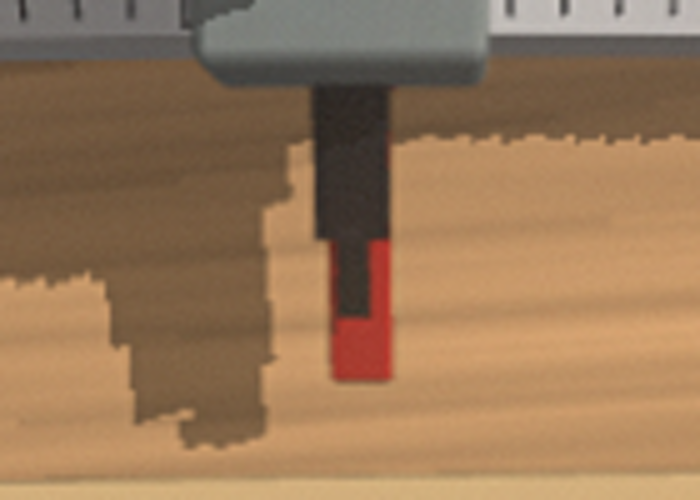

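A clear view: the pointer tip is at crop (354,316) and the tab end spans x from 332 to 391 at y=380. The pointer is very close to centred.

Run:
```python
from h import *
import pickle
w=pickle.load(open('w5.pkl','rb'));u=np.array([.061,.998,0]);v=np.array([.998,-.061,0])
def f(c,z):
    P=ray(w,(183+(c[0]+.5)/5-.5,41+(c[1]+.5)/5-.5),z);return P.round(4),round(float(P@u),4),round(float(P@v),4)
print('ptr',f((354,316),.039),f((354,245),.039));print('tab',f((361.5,380),.028),f((361.5,250),.028))
```

```text
ptr (array([0.6311, 0.1243, 0.039 ]), 0.1625, 0.6223) (array([0.6184, 0.1253, 0.039 ]), 0.1627, 0.6096)
tab (array([0.643, 0.124, 0.028]), 0.163, 0.6342) (array([0.619, 0.126, 0.028]), 0.1635, 0.61)
```

Call:
jog_arm(steps="-0.036 0.002 0 0 1;-0.036 0.002 0 0 1;-0.036 0.002 0 0 1;-0.036 0.002 0 0 1;-0.036 0.002 0 0 1;-0.033 0.001 0 0 1;0 0 -0.02 0 1;0 0 -0.03 0 1")

```text
t: 9.05
tool_pos: [0.4923, 0.154, 0.1946]
tool_rot: [0.517, -0.484, 0.513, 0.484]
contact_force: [0.4, -0.3, 0.2]
finger_gap: -0.001
```

Call:
jog_arm(steps="0 0 -0.03 0 1;0 0 -0.03 0 1;0 0 -0.03 0 1;0 0 -0.01 0 1;0 0 0 0 1;0 0 0 0 1")

```text
t: 9.65
tool_pos: [0.4931, 0.1532, 0.0939]
tool_rot: [0.516, -0.484, 0.515, 0.484]
contact_force: [0.1, -0.7, 1.6]
finger_gap: -0.001
```

Call:
jog_arm(steps="0.003 0.006 0 0 1;0.003 0.006 0 0 1;0.0035 0.005 0 0 1;0.0035 0.0045 0 0 1;0.004 0.004 0 0 1;0.0045 0.004 0 0 1;0 0 0 0 1")

```text
t: 10.35
tool_pos: [0.5145, 0.1825, 0.0925]
tool_rot: [0.516, -0.484, 0.516, 0.484]
contact_force: [0.3, -0.6, 1.4]
finger_gap: -0.001
```

Call:
jog_arm(steps="0.005 0.0035 0 0 1;0.005 0.003 0 0 1;0.0055 0.0025 0 0 1;0.0055 0.002 0 0 1;0 0 0 0 1;0 0 0 0 1")

```text
t: 10.95
tool_pos: [0.5356, 0.1936, 0.0925]
tool_rot: [0.516, -0.484, 0.515, 0.484]
contact_force: [-0.3, -1.7, -0.0]
finger_gap: 0.0
```

Run:
```python
from h import *
import pickle
s=shot('scene','s6');p=pickle.load(open('s4.pkl','rb'))[0]
a=[cv2.resize(x['pixels'][165:220,280:350],None,fx=5,fy=5,interpolation=cv2.INTER_CUBIC) for x in(p,s)]
cv2.imwrite('pics/c6.png',np.hstack(a)[:,:,::-1])
```

```text
(no output)
```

View pics/c6.png

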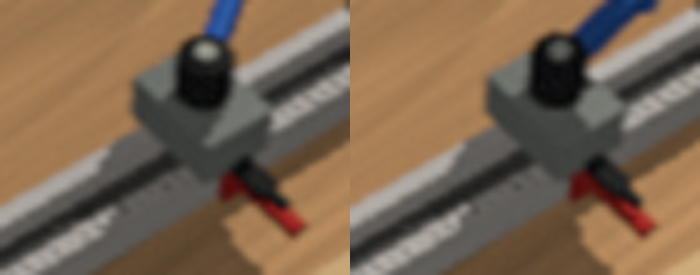

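The pointer is still over red, but the stop looks shifted by roughly 1–3 mm (its corner went from (133,95) to (137,92)). I'll measure that.

Run:
```python
from h import *
import pickle
p=pickle.load(open('s4.pkl','rb'))[0]
a=cv2.imread('pics/s4.png',0).astype(np.float32);b=cv2.imread('pics/s6.png',0).astype(np.float32)
K=dict(interpolation=cv2.INTER_CUBIC)
A=cv2.resize(a,None,fx=8,fy=8,**K);B=cv2.resize(b,None,fx=8,fy=8,**K)
for n,(x0,y0,x1,y1) in dict(body=(306,178,336,203),ptr=(328,197,340,208),left=(306,178,324,203),hub=(314,173,327,187)).items():
    T=A[y0*8:y1*8,x0*8:x1*8];S=B[y0*8-48:y1*8+48,x0*8-48:x1*8+48]
    r=cv2.matchTemplate(S,T,cv2.TM_CCOEFF_NORMED);_,m,_,l=cv2.minMaxLoc(r);print(n,m,(np.array(l)-48)/8)
q=proj(p,[[.58,.129,.05],[.58+.00061,.129+.00998,.05]]);print('px per 10mm',q[1]-q[0])
```

```text
body 0.9720957279205322 [ 0.75 -0.5 ]
ptr 0.98268723487854 [ 0.375 -0.25 ]
left 0.9730344414710999 [ 0.75 -0.5 ]
hub 0.8829226493835449 [ 0.875 -0.5  ]
px per 10mm [ 2.65233883 -1.57827718]
```

The stop drifted about +2.8 mm, so the pointer is now roughly 2 mm past the tab's middle, within tolerance. The rest of the swing pushes across the rail and then slightly -y, so I'll continue.

Call:
jog_arm(steps="0.006 0.002 0 0 1;0.006 0.001 0 0 1;0.006 0.001 0 0 1;0.006 0 0 0 1;0.006 0 0 0 1;0.006 -0.001 0 0 1;0 0 0 0 1")

```text
t: 11.7
tool_pos: [0.5728, 0.1968, 0.0932]
tool_rot: [0.517, -0.484, 0.515, 0.483]
contact_force: [-0.8, -1.9, 4.8]
finger_gap: -0.001
```

```bash
cat > m.py <<'E'
import sys;from h import *
n=sys.argv[1];st=get_state();shot('scene',n)
K=dict(interpolation=cv2.INTER_CUBIC)
A,B=[cv2.resize(cv2.imread(f'pics/{f}.png',0).astype(np.float32),None,fx=8,fy=8,**K) for f in('s4',n)]
for k,(x0,y0,x1,y1) in dict(body=(306,178,336,203),left=(306,178,324,203),ptr=(328,197,340,208)).items():
    T=A[y0*8:y1*8,x0*8:x1*8];S=B[y0*8-48:y1*8+48,x0*8-48:x1*8+48]
    _,m,_,l=cv2.minMaxLoc(cv2.matchTemplate(S,T,cv2.TM_CCOEFF_NORMED));d=(np.array(l)-48)/8
    print(k,round(m,3),d,'mm',d@[2.65,-1.58]/9.52*10)
print(st['t'],st['tool_pos'],st['contact_force'])
E
python3 m.py s7
```

```text
body 0.841 [ 1.5  -0.25] mm 4.59033613445378
left 0.984 [ 1.375 -0.75 ] mm 5.072216386554621
ptr 0.938 [ 1.    -0.625] mm 3.8209033613445382
11.7 [0.5727712  0.19677372 0.0932332 ] [-0.77549653 -1.88944934  4.76215284]
```

The drift is now about 5 mm, so I'd put the pointer near +4 mm. I'll finish the swing (this part pushes -y), then measure precisely and redo it with a pre-offset if needed.

Call:
jog_arm(steps="0.005 -0.002 0 0 1;0.005 -0.002 0 0 1;0.004 -0.002 0 0 1;0 0 0 0 1;0 0 0 0 1")

```text
t: 12.25
tool_pos: [0.586, 0.1915, 0.0932]
tool_rot: [0.516, -0.484, 0.515, 0.484]
contact_force: [-1.6, 0.2, 4.3]
finger_gap: 0.005
```

```bash
python3 m.py s8
python3 - <<'E'
import cv2
a=cv2.imread('pics/s8.png')[160:220,280:360];cv2.imwrite('pics/c8.png',cv2.resize(a,None,fx=8,fy=8,interpolation=cv2.INTER_CUBIC))
E
```

```text
body 0.738 [ 1.5   -0.375] mm 4.797794117647059
left 0.979 [ 1.375 -0.75 ] mm 5.072216386554621
ptr 0.936 [ 1.125 -0.625] mm 4.168855042016807
12.25 [0.58602662 0.19147541 0.09324681] [-1.63976131  0.21585001  4.28333701]
```

View pics/c8.png

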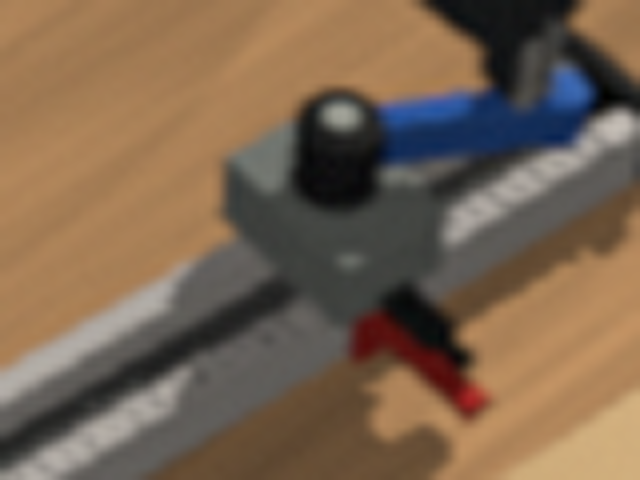

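Run:
```python
from h import *
import pickle
s=pickle.load(open('s4.pkl','rb'))[0];u=np.array([.061,.998,0]);v=np.array([.998,-.061,0])
f=lambda c,z:ray(s,(280+(c[0]+.5)/8-.5,160+(c[1]+.5)/8-.5),z)
h=f((342,112),.098);t=f((572,88),.097);d=t-h;print(h,t,np.hypot(d@u,d@v),'clamp',2.36-np.arctan2(d@u,d@v))
st=get_state();print(st['tool_pos'])
```

```text
[0.5553037  0.13638674 0.098     ] [0.59937473 0.2071125  0.097     ] 0.08332154625250822 clamp 1.2854076960982561
[0.58601943 0.19153678 0.09326508]
```

Call:
jog_arm(steps="0.004 -0.003 0 0 1;0.004 -0.003 0 0 1;0.003 -0.003 0 0 1;0 0 0 0 1;0 0 0 0 1")

```text
t: 12.8
tool_pos: [0.5971, 0.1831, 0.0933]
tool_rot: [0.517, -0.484, 0.514, 0.484]
contact_force: [0.7, 3.5, 4.5]
finger_gap: 0.001
```

```bash
python3 m.py s9
```

```text
body 0.72 [ 1.5  -0.75] mm 5.420168067226891
left 0.972 [ 1.375 -0.875] mm 5.2796743697479
ptr 0.938 [ 1.    -0.625] mm 3.8209033613445382
12.8 [0.59708076 0.18313717 0.09325201] [0.68541846 3.50519949 4.53023556]
```

Call:
jog_arm(steps="-0.015 0.015 0 0 1;-0.01 0.01 0 0 1;0 0 0.035 0 1;0 0 0.04 0 1;0 0 0.04 0 1;0 0 0.035 0 1;0.03 -0.015 0 0 1;0.03 -0.015 0 0 1")

```text
t: 13.65
tool_pos: [0.6312, 0.1779, 0.2438]
tool_rot: [0.516, -0.485, 0.514, 0.485]
contact_force: [0.0, -0.1, -0.3]
finger_gap: 0.001
```

Call:
jog_arm(steps="0.03 -0.015 0 0 1;0.03 -0.015 0 0 1;0.013 -0.007 0 0 1;0 0 0 0 1;0 0 0 0 1;0 0 0 0 1")

```text
t: 14.25
tool_pos: [0.7027, 0.1409, 0.2422]
tool_rot: [0.515, -0.484, 0.515, 0.485]
contact_force: [-0.1, 0.9, 0.1]
finger_gap: -0.001
```

Run:
```python
from h import *
import pickle
w,st=wrist('w10');pickle.dump(w,open('w10.pkl','wb'));print(st['t'],st['tool_pos'])
o=proj(w,[.60,.125,.05])[0].astype(int);print(o)
x=max(o[0]-70,0);y=max(o[1]-75,0);print(x,y)
a=cv2.resize(w['pixels'][y:y+110,x:x+150],None,fx=5,fy=5,interpolation=cv2.INTER_CUBIC);cv2.imwrite('pics/c10.png',a[:,:,::-1])
```

```text
14.25 [0.70273149 0.14093642 0.24223082]
[251  69]
181 0
```

View pics/c10.png

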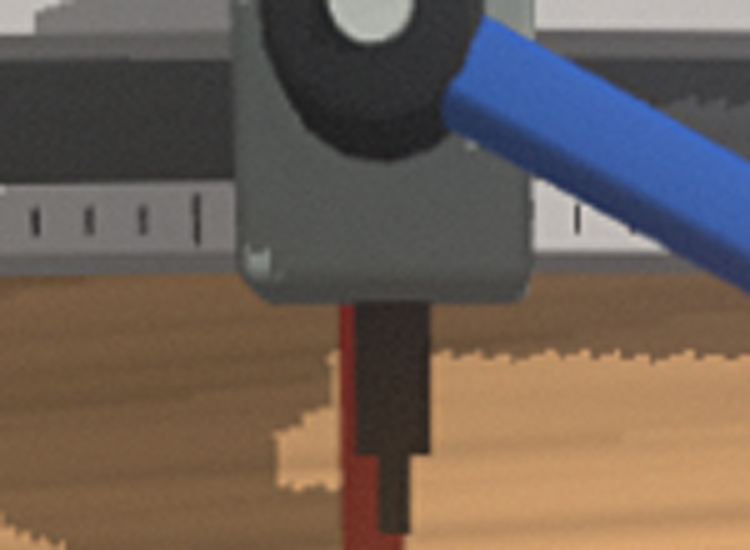

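The pointer tip is now at crop (394,530) and the tab spans x from 342 to 403, so the pointer is clearly right of centre (+y). The lever points to lower right.

Run:
```python
from h import *
import pickle
w=pickle.load(open('w10.pkl','rb'));u=np.array([.061,.998,0]);v=np.array([.998,-.061,0])
F=lambda c,z:ray(w,(181+(c[0]+.5)/5-.5,(c[1]+.5)/5-.5),z)
p=F((394,530),.039);t=F((372.5,545),.028);print('off',(p-t)@u,p@u,t@u)
for a,b in(((450,85),(750,250)),((485,17),(750,160))):
    d=F(b,.097)-F(a,.097);print('clamp',2.36-np.arctan2(d@u,d@v))
m=cv2.inRange(cv2.cvtColor(w['pixels'],cv2.COLOR_RGB2HSV),(100,120,50),(125,255,255))
k,_,s,c=cv2.connectedComponentsWithStats(m);i=1+np.argmax(s[1:,4]);print(s[i],ray(w,c[i],.09))
```

```text
off 0.0046727042369138615 0.1676047899658739 0.16293208572896006
clamp 1.2621463624461289
clamp 1.2513890546422077
[ 270    3   94   65 2130] [0.58202501 0.17889073 0.09      ]
```

Run:
```python
from h import *
import pickle
s=pickle.load(open('s4.pkl','rb'))[0]
for z in(.071,.084,.097,.11): print(z,((proj(s,[[.586,.1915,z],[.575,.1915,z],[.597,.1915,z]])-[280,160])*8).round().tolist())
h=np.array([.556,.134,.097])
for c in(1.25,1.35,1.5):
    a=2.36-c-.061;d=np.array([np.cos(a),np.sin(a),0]);n=np.array([-d[1],d[0],0])
    print(c,((proj(s,[h+.091*d,h+.06*d+.007*n,h+.06*d-.007*n,h+.06*d-.007*n-[0,0,.022]])-[280,160])*8).round().tolist(), (h+.065*d).round(4))
```

```text
0.071 [[504.0, 135.0], [482.0, 118.0], [525.0, 152.0]]
0.084 [[507.0, 110.0], [485.0, 93.0], [529.0, 127.0]]
0.097 [[511.0, 85.0], [489.0, 68.0], [533.0, 102.0]]
0.11 [[514.0, 59.0], [492.0, 42.0], [537.0, 76.0]]
1.25 [[584.0, 80.0], [494.0, 78.0], [505.0, 106.0], [499.0, 148.0]] [0.5884 0.1904 0.097 ]
1.35 [[590.0, 98.0], [500.0, 90.0], [507.0, 118.0], [501.0, 161.0]] [0.5939 0.1868 0.097 ]
1.5 [[594.0, 126.0], [505.0, 108.0], [506.0, 137.0], [500.0, 179.0]] [0.6013 0.1806 0.097 ]
```

View pics/s9.png

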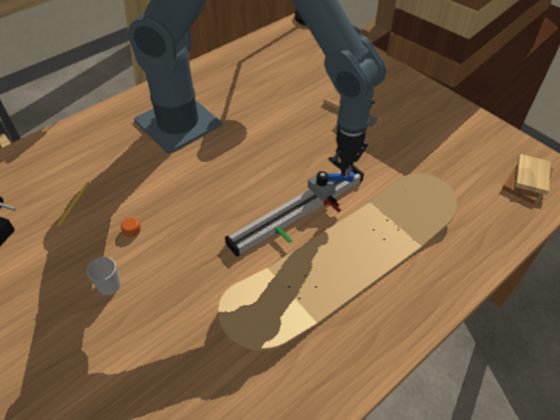

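The picture s9 shows the finger at the lever around (345,170), and the geometry suggests it is riding on the lever. I'll check the actual fingertip position in the wrist view.

Run:
```python
from h import *
import pickle
w=pickle.load(open('w1.pkl','rb'));H=np.linalg.inv(np.array(w['hand_eye']))
for x in(-.02,0,.01,.022):
  P=[[x,y,z] for y in(-.011,.011) for z in(-.0145,-.006,.006,.0145)]
  q=cv2.projectPoints(np.array(P),cv2.Rodrigues(H[:3,:3])[0],H[:3,3],np.array(w['intrinsics']),np.array(w['D']))[0].reshape(-1,2);print(x,q.round().tolist())
g=cv2.cvtColor(w['pixels'],cv2.COLOR_RGB2GRAY)
for r in range(240,310,6):print(r,g[r,252:304:2].tolist())
s=pickle.load(open('s4.pkl','rb'))[0]
b=cv2.imread('pics/s9.png')[164:184,336:362]
hs=cv2.cvtColor(b,cv2.COLOR_BGR2HSV)
for i in range(20):print(164+i,''.join('B' if 100<=h<=125 and S>110 and V>40 else ('.' if S>60 and h<40 and V>60 else ('#' if V<60 else 'g')) for h,S,V in hs[i]))
print((proj(s,[[.597,.183,z] for z in(.071,.084,.097,.12)])).round(1).tolist())
h=np.array([.556,.134,.097])
for c in(1.25,1.35,1.5):
    a=2.36-c-.061;d=np.array([np.cos(a),np.sin(a),0]);print(c,proj(s,[h+.091*d,h+.08*d]).round(1).tolist())
```

```text
-0.02 [[240.0, 320.0], [261.0, 320.0], [291.0, 320.0], [313.0, 320.0], [238.0, 269.0], [260.0, 269.0], [292.0, 269.0], [314.0, 269.0]]
0 [[244.0, 295.0], [263.0, 295.0], [290.0, 295.0], [309.0, 295.0], [243.0, 249.0], [262.0, 249.0], [290.0, 249.0], [310.0, 249.0]]
0.01 [[246.0, 284.0], [264.0, 284.0], [289.0, 284.0], [307.0, 284.0], [245.0, 241.0], [263.0, 241.0], [289.0, 241.0], [308.0, 241.0]]
0.022 [[248.0, 273.0], [265.0, 273.0], [288.0, 273.0], [305.0, 273.0], [247.0, 232.0], [264.0, 232.0], [289.0, 232.0], [306.0, 232.0]]
240 [116, 118, 119, 117, 113, 93, 94, 96, 97, 62, 46, 46, 47, 45, 52, 44, 51, 49, 49, 50, 52, 65, 66, 73, 87, 95]
246 [134, 131, 131, 131, 124, 92, 95, 97, 61, 47, 43, 53, 54, 55, 53, 53, 53, 55, 51, 55, 60, 69, 101, 101, 105, 101]
252 [133, 133, 132, 133, 116, 91, 96, 94, 50, 51, 51, 53, 53, 54, 50, 89, 113, 99, 50, 52, 50, 53, 52, 66, 103, 116]
258 [110, 106, 109, 108, 106, 131, 133, 130, 132, 132, 133, 47, 49, 50, 51, 134, 130, 132, 132, 130, 135, 60, 53, 49, 123, 143]
264 [100, 97, 99, 97, 125, 132, 131, 132, 131, 132, 135, 47, 50, 47, 55, 136, 132, 132, 
[... 971 characters left out ...]
...###########g####.......
168 ....#########gg######.....
169 .....######gggg#######....
170 ......####ggggg########...
171 ......####gggggBBB######..
172 ...ggg####ggggBBBBB######g
173 gggggB####ggggBBBBB#ggg###
174 BBBBBBB###gggBBBBBgggggg##
175 BBBBBBBB#ggggBBBBBggggggg#
176 BBBBBBBBggggBBBBBBggggggg#
177 BBBBBBBBBggBBBBBBgggggggg#
178 BBBBBBBBBBBBBBBBBgggggggg#
179 BBBBBBBBBBBBBBBBBggggggg##
180 BBBBBBBBgggBBBBBBggggggg##
181 BB##ggggggggggBBgggggggg#.
182 ###gggggggggggggggggggg...
183 ##gggggggggggggggggggg....
[[343.6, 180.4], [344.0, 177.3], [344.5, 174.1], [345.3, 168.4]]
1.25 [[353.0, 170.0], [349.2, 170.5]]
1.35 [[353.7, 172.3], [349.9, 172.5]]
1.5 [[354.3, 175.8], [350.3, 175.6]]
```

The fingertips actually sit about level with the TCP, higher than I assumed. So the finger dragged the lever by its top, and the lever is only at about 1.25 rad. I'll redo the last part with the tool about 22 mm lower so it pushes on the lever's side.

Call:
jog_arm(steps="-0.03 0.013 0 0 1;-0.03 0.013 0 0 1;-0.03 0.013 0 0 1;-0.03 0.013 0 0 1;-0.031 0.013 0 0 1;0 0 -0.04 0 1;0 0 -0.04 0 1;0 0 -0.04 0 1")

```text
t: 15.1
tool_pos: [0.5521, 0.2058, 0.1222]
tool_rot: [0.516, -0.484, 0.514, 0.484]
contact_force: [0.5, 1.1, 0.3]
finger_gap: -0.001
```

Call:
jog_arm(steps="0 0 -0.03 0 1;0 0 -0.022 0 1;0 0 0 0 1;0 0 0 0 1")

```text
t: 15.5
tool_pos: [0.5527, 0.2049, 0.0712]
tool_rot: [0.516, -0.484, 0.515, 0.484]
contact_force: [0.6, 0.7, -0.4]
finger_gap: -0.0
```

Call:
jog_arm(steps="0.004 -0.002 0 0 1;0.004 -0.002 0 0 1;0.004 -0.002 0 0 1;0.003 -0.001 0 0 1;0 0 0 0 1")

```text
t: 16.0
tool_pos: [0.5687, 0.197, 0.0709]
tool_rot: [0.516, -0.484, 0.516, 0.483]
contact_force: [0.6, -0.0, -0.7]
finger_gap: 0.001
```

Call:
jog_arm(steps="0.003 -0.002 0 0 1;0.003 -0.002 0 0 1;0.003 -0.002 0 0 1;0 0 0 0 1;0 0 0 0 1")

```text
t: 16.5
tool_pos: [0.5768, 0.1923, 0.0705]
tool_rot: [0.516, -0.484, 0.515, 0.484]
contact_force: [-2.5, 4.5, 0.7]
finger_gap: 0.003
```

```bash
python3 m.py s11
```

```text
body 0.718 [ 1.5  -0.75] mm 5.420168067226891
left 0.972 [ 1.375 -0.875] mm 5.2796743697479
ptr 0.937 [ 1.125 -0.625] mm 4.168855042016807
16.5 [0.57679781 0.19229673 0.07048888] [-2.45433969  4.47658303  0.72554771]
```

Real side contact now, about 5 N. Continuing towards the lever's end stop.

Call:
jog_arm(steps="0.003 -0.003 0 0 1;0.003 -0.003 0 0 1;0.002 -0.002 0 0 1;0 0 0 0 1;0 0 0 0 1")

```text
t: 17.05
tool_pos: [0.5816, 0.1887, 0.0703]
tool_rot: [0.515, -0.482, 0.515, 0.487]
contact_force: [-9.4, 12.7, 4.4]
finger_gap: -0.002
```

Call:
jog_arm(steps="0.002 -0.002 0 0 1;0.002 -0.002 0 0 1;0 0 0 0 1;0 0 0 0 1")

```text
t: 17.45
tool_pos: [0.5819, 0.1884, 0.0701]
tool_rot: [0.513, -0.48, 0.515, 0.491]
contact_force: [-18.7, 19.3, 12.6]
finger_gap: 0.002
```

The force climbs while the position stays put, so the end stop is reached. I'll back off and measure.

Call:
jog_arm(steps="-0.008 0.008 0 0 1;-0.012 0.012 0 0 1;-0.01 0.01 0 0 1;0 0 0.04 0 1;0 0 0.045 0 1;0 0 0.045 0 1;0 0 0.042 0 1;0.03 -0.015 0 0 1")

```text
t: 18.25
tool_pos: [0.5899, 0.1982, 0.2491]
tool_rot: [0.518, -0.485, 0.511, 0.485]
contact_force: [1.0, 0.7, 0.7]
finger_gap: 0.0
```

Call:
jog_arm(steps="0.03 -0.015 0 0 1;0.03 -0.015 0 0 1;0.03 -0.013 0 0 1;0.025 -0.005 0 0 1;0 0 0 0 1;0 0 0 0 1;0 0 0 0 1")

```text
t: 18.95
tool_pos: [0.7029, 0.147, 0.2424]
tool_rot: [0.515, -0.484, 0.516, 0.484]
contact_force: [0.2, -0.1, 0.4]
finger_gap: 0.003
```

```bash
cat > meas.py <<'E'
import sys;from h import *
w,st=wrist(sys.argv[1]);print(st['t'],st['tool_pos'],st['contact_force'])
u=np.array([.061,.998,0]);v=np.array([.998,-.061,0]);hub=.163*u+.547*v
im=w['pixels'];hsv=cv2.cvtColor(im,cv2.COLOR_RGB2HSV);g=im.max(2)
red=cv2.inRange(hsv,(0,150,60),(6,255,255))|cv2.inRange(hsv,(174,150,60),(180,255,255))
# rows of the far end of the tab (beyond pointer) and of the thin pointer tip
def px(a,z,s=.163): return proj(w,a*v+s*u+[0,0,z])[0]
r1=int(px(.547+.082,.028)[1]); r0=int(px(.547+.066,.039)[1]); c0=int(px(.547+.066,.039)[0])
for r in(r1-1,r1,r1+1):
    x=np.flatnonzero(red[r,c0-25:c0+25])+c0-25
    if len(x): P=ray(w,((x[0]+x[-1])/2,r),.028);print('tab row',r,x[0],x[-1],P@u)
for r in range(r0-2,r0+4,2):
    x=np.flatnonzero(g[r,c0-15:c0+16]<75)+c0-15
    if len(x): P=ray(w,((x[0]+x[-1])/2,r),.039);print('ptr row',r,x[0],x[-1],P@u)
m=cv2.inRange(hsv,(95,110,110),(125,255,255))   # bright top face of the lever
k,l,s,c=cv2.connectedComponentsWithStats(m);i=1+np.argmax(s[1:,4])
ys,xs=np.nonzero(l==i);P=np.array([ray(w,(x,y),.097) for x,y in zip(xs,ys)])[:,:2]
e=np.linalg.svd(P-P.mean(0))[2][0] if len(P)<1500 else np.linalg.eigh(np.cov(P.T))[1][:,1]
e*=np.sign(e[1]);print('lever px',s[i],'clamp',2.36-np.arctan2(e@u[:2],e@v[:2]),P.mean(0))
E
python3 meas.py w12
```

```text
18.95 [0.70292652 0.14697137 0.2423552 ] [ 0.19492671 -0.0956781   0.41099209]
tab row 112 244 254 0.16294499690418732
tab row 113 244 254 0.16292540115281343
tab row 114 244 254 0.16290575345644465
ptr row 93 250 255 0.16735136343430107
ptr row 95 250 255 0.16731920292142974
ptr row 97 250 255 0.16728687247239452
lever px [ 258    9   82   80 1842] clamp 1.5081769695779785 [0.59359268 0.17281847]
```

The clamp measures 1.51 rad (fully locked) and the pointer is +4.4 mm from the tab's middle. Two independent wrist views agree to about 0.3 mm, and the limit is 6 mm. The robot is clear of everything, so I'm handing in.

```bash
python3 -c "
from plant import *
print(sign_off(), get_state()['t'])"
```

```text
the job is handed in; nothing more can be done
the job is handed in; nothing more can be done
```

The stop is locked with its pointer over the red tab, but 4.4 mm off the tab's middle (limit 6 mm) rather than centred. I handed the job in at about 19 s of the 51 s allowed.

- **Positioning:** I pushed the stop along the rail until the pointer was about 0.6 mm from the red tab's middle, with the lever still loose.
- **Clamping:** I then swung the lever clockwise to its end stop.
- **Last check:** the final wrist view showed the lever at about 1.5 rad, fully round. The previous wrist view put the pointer 4.7 mm off. The arm was clear and the force reading was near zero.
- **What went wrong:** my first lever swing ran too high. The fingertips sit higher than I took from the given nose length, so they dragged on top of the lever. That moved the stop about 5 mm and left the lever at about 1.25 rad. I lowered the tool and finished with a proper push on the lever's side.
- **Not corrected:** I left the offset as it was instead of loosening the clamp and redoing it.
- **Not measured:** I did not measure the deck, brush, tin or wheel at the end. The arm never went down near any of them.

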